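# Stack the slide cases, the empty one on top

### The job

Stack the three closed slide cases squarely into one column on the grey stacking base, each one fully nested on the tongue beneath it. Two are full and one is empty, and only their weight tells them apart: the two full ones go below, in either order, and the empty one on top. Set the cases down gently, without dropping or ramming them onto the base or the column, and leave the timer, the specimen cup and the test cartridge just behind the cases where they are.

Things in the scene. Friction and masses are not known exactly. Their poses are not given: they have to be found in the camera images.
- stack_base: fixed low grey base plate 150 (its x) x 82 (its y) x 8 mm with a dark steel tongue 106 x 40 x 5 mm raised on it, like the ones on the case lids; the lowest case rests with its underside on the plate, 8 mm above the bench. Origin: centre of its underside, z up
- case_a: loose closed slide case, grey below, blue lid, 120 (its x) x 54 (its y) x 44 mm, rigid flat sides; on the lid a bevelled tongue 106 x 40, 5 high (enters with 2 mm play a side). Underside: recess 110 x 44, 7 deep, in a 5 mm skirt that rests on what is below: 44 mm from case to case. Fits either way round. Origin: centre of underside, z up. 
- case_b: loose closed slide case, the same in shape, size, looks and origin as case_a. Two of the three are full (0.6 to 0.8 kg each), one is empty (0.1 to 0.15 kg); which one can only be felt by its weight
- case_c: loose closed slide case, the same in shape, size, looks and origin as case_a. Two of the three are full (0.6 to 0.8 kg each), one is empty (0.1 to 0.15 kg); which one can only be felt by its weight
- timer: white lab timer, 68 x 66 x 18 mm, loose, a bystander to leave alone. Origin: centre of its underside
- cup: clear specimen cup with a red lid, 56 mm across, 54 mm high, loose, a bystander to leave alone. Origin: centre of its underside
- cartridge: white test cartridge with blue ends, 36 x 36 x 56 mm, loose, a bystander to leave alone. Origin: centre of its underside
Not all that is in view belongs to the job. What is shaped like the case_a but turquoise is not meant.

How it is judged:
By the outcome, as a careful person would: the job done as asked, in the order asked, and still so for the second after the job is handed in, with the robot touching nothing.
It also fails if it takes over 72 s, if anything falls off the work surface, if the arm or the gripper's body presses on something with over 40 N, if the wrist force passes 120 N, or if a joint passes its speed limit or range.

### The arm

A 6-joint arm with a two-finger parallel gripper is mounted at the origin on a cart in front of the work surface, level with it; the furniture and walls round the work are solid. World frame = base frame: x ahead of the robot, y to its left, z up, the work surface at z = 0. Lengths are in mm, angles in rad, forces in N, time in s.
With the tool pointing down it reaches from about 225 to 875 mm from the base axis. Payload 3.4 kg.
Tool frame: the origin (TCP) lies at the centre of the arm's flange, where the gripper is bolted on; the fingertips stand 173 mm ahead of it and the grasp point (between the pads) lies 155 mm ahead of it; z points along the fingers, y is the line along which they close (so a half turn about z gives the same grasp; the last joint's range is limited). The gripper opens to 85 mm and grips with 20 to 120 N. Pads are 22 mm wide; open, the fingers measure 114 mm over their backs; the gripper's body (76 mm by 85 mm) begins 54 mm behind the grasp point. The pads swing forward as they close: fully open they stand 13 mm farther back than shut.
Start: joints at [1.126, 0.276, 1.505, -0, 1.361, -0.121], TCP at [182.959, 545.133, 404.728] pointing down, gripper open.
Joint ranges: [-2.89, 2.89], [-0.75, 2.08], [0.22, 2.7], [-1.18, 4.32], [0.11, 2.71], [-2.7, 2.7]. Speed limits (rad/s): [2.57, 2.57, 3.14, 3.14, 3.14, 3.14].

### API

Orientations are given as a unit quaternion [x, y, z, w].
In Python, from cell import r gives the robot as it stands. The module is installed in compiled form; this text tells all that it offers.
- The arm moves only by the shell command python3 -m crank 'ROWS' [FORCE]. ROWS is JSON, a list of rows, each an object of numbers: "claw": the closure, from 0 (fully open) to 1 (shut); "x", "y", "z": the shift along the world's x, y, z in units of 40 mm (1.0 is 40 mm); "roll": the turn about the world's z in units of 6 degrees (1.0 is 6 degrees). A call has 1 to 20 rows; each row is the pose to reach, as a shift and turn from the pose commanded when the call began; what a row does not reach only later rows make up. A row lasts 1/12 s, in which the tool goes at most 41.7 mm and 7.16 degrees, less where a joint would pass 70% of its speed; a pose out of reach is approached as far as the arm can. A call with a gripper value outside its range is refused whole. The fingers move at their own pace and stop on an object; FORCE is the grip in N (left out, the last holds). Time passes only in rows, so rows that repeat a pose let the fingers close. It gives the time, the measured TCP pose, the force, the opening and the grip force at its end, in the units of the state.
- r.observe(): the state, without advancing time (a new reading comes with each control period).
- r.camera(name): name is "side" or "top" or "wrist"; returns (picture, depth): 384x512x3 uint8, red, green, blue; 384x512 float32, mm along the optical axis (not along the pixel's ray), 0 where there is no reading.
- r.calibration(name): a dict with "fx", "fy", "cx", "cy" (pixels), "origin" and "orientation" of the camera in the world. Camera axes: x right, y down, z forward; pixel columns grow to the right and rows downward; lengths in mm; the calibration is good to about 2 mm. A picture is of the moment at which its call begins: read the wrist's pose just before it. calibration takes no time and is no camera call; for the wrist camera it gives the pose at the moment of the call.
- r.job_done(): hands the job in; it is judged then, once.
Trained networks look in the newest picture that a camera, given by its name, has taken for a name from the list of things; names that differ only in an ending like _2 or _b are one class to them, and where a whole thing is asked for, a point or a joint stands for the part that bears it (a point fixed in the world has none). Each returns a list of dicts, best first, with "confidence" (0 to 1); they miss things now and then, are a little off and sometimes report something else, mostly with a low value. They report only what shows in the picture. A call takes as long as a camera call. They do not tell look-alikes from the thing itself.
- r.spot_in(camera, label): "location" ([x, y, z] in mm, in world coordinates, good to about 4 mm: the middle of the surface that is visible of it).
- r.silhouettes(camera, label): "pixels" (384x512 bool, what is visible of it).
The state is a dict: "time": time; "q": joint angles; "dq": joint speeds; "joint_torque": joint torques, N m; "position": TCP position; "eef_rot": TCP orientation; "force": force on the tool from outside, world axes, zero at the start; "ft_torque": the same for the moment, N m; "grip_width": opening from 0.0 (shut) to 1.0 (fully open); "finger_force": force on a finger pad.
Only numpy, scipy, OpenCV 4.12 (cv2) and the standard library are available. Lean on these libraries where they do the work, as an engineer would, in place of code of your own. Each camera call takes 0.05 s, during which the arm holds its last target. There are 200 camera calls.

## Working session

There is one attempt and no reset: what is moved stays moved. The work goes in short steps, Python scripts to look and compute and a shell command to move; the robot and the scene stay as the last step left them, time stands still between calls to the robot, and variables do not carry over. Pictures are saved under pics/ and viewed, at most 10 in all, crops included, and the job is handed in when it is done.

```bash
mkdir -p pics
python3 - <<'E'
from cell import r
import cv2,numpy as np
s=r.observe();print(s)
for c in("top","side"):
    im,d=r.camera(c);cv2.imwrite(f"pics/{c}0.png",im[:,:,::-1]);np.save(f"pics/{c}d.npy",d)
    print(c,r.calibration(c))
    for l in("case_a","stack_base","timer","cup","cartridge"):
        print(l,[(np.round(o["location"]).tolist(),round(o["confidence"],2)) for o in r.spot_in(c,l)])
E
```

```text
{'time': 0.0, 'q': array([ 1.12599309e+00,  2.76567130e-01,  1.50609075e+00, -4.79565372e-05,
        1.36069145e+00, -1.21011642e-01]), 'dq': array([-9.49723350e-04, -4.79287932e-05, -2.76273101e-04,  1.03745553e-03,
        1.49273769e-04, -9.51517397e-04]), 'joint_torque': array([ 7.75609369e-04, -4.16756237e+01, -2.45808184e+01,  1.22787907e-05,
        1.06704500e-02, -3.33018068e-05]), 'position': array([182.87495948, 544.92716907, 403.8722147 ]), 'eef_rot': array([ 1.61184485e-01,  9.86923903e-01, -8.49967909e-04, -2.22672569e-04]), 'force': array([-0.39234445,  0.45062547, -0.46877021]), 'ft_torque': array([ 0.04246352,  0.01630757, -0.02279407]), 'finger_force': 0.0, 'grip_width': 0.9999383606792445}
top {'fx': 419.8858891891136, 'fy': 419.8858891891136, 'cx': 261.22804615175204, 'cy': 192.89954357383886, 'origin': array([ 557.88276294, -359.12321246,  882.59322291]), 'orientation': array([ 0.70985268, -0.70320206,  0.02818958, -0.02865964])}
case_a [([510.0, -119.0, 50.0], 0.79), ([520.0, -576.0, 48.0], 0.65), ([528.0, -329.0, 50.0], 0.62)]
stack_base [([562.0, -433.0, 7.0], 0.78)]
timer []
cup [([720.0, -309.0, 53.0], 0.58)]
cartridge [([672.0, -391.0, 56.0], 0.87)]
side {'fx': 434.55707972887427, 'fy': 434.55707972887427, 'cx': 250.4086579581149, 'cy': 193.9266361621871, 'origin': array([ 436.52973409, -965.64981552,  623.98120677]), 'orientation': array([ 0.90563374, -0.1190093 ,  0.04789538, -0.40419099])}
case_a [([530.0, -353.0, 43.0], 0.93), ([509.0, -127.0, 39.0], 0.73), ([501.0, -246.0, 45.0], 0.69), ([519.0, -601.0, 47.0], 0.55)]
stack_base [([555.0, -442.0, 6.0], 0.89)]
timer [([723.0, -206.0, 17.0], 0.58)]
cup [([711.0, -324.0, 49.0], 0.67)]
cartridge [([671.0, -402.0, 42.0], 0.74), ([713.0, -322.0, 52.0], 0.46)]
```

View pics/top0.png

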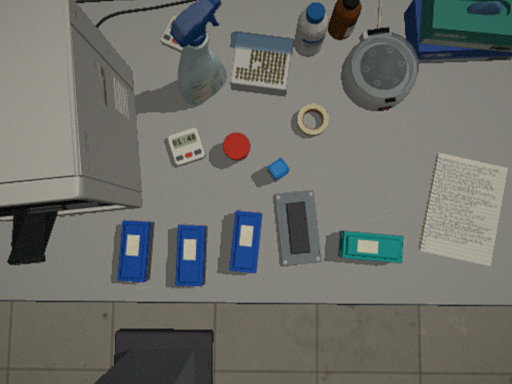

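View pics/side0.png

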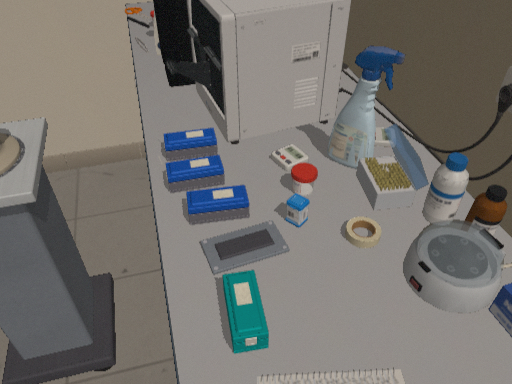

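The top view shows the blue cases at about (135,251), (192,255) and (246,241), and the base at (298,228). The turquoise decoy is at (371,247) and the cartridge at (278,169). The oven fills the upper left, with its open door near (30,235), so it lies between the arm and the work.

```bash
cat > h.py <<'E'
from cell import r
import cv2,numpy as np
from scipy.spatial.transform import Rotation as R
def cloud(c,d,cal=None):
    k=cal or r.calibration(c);v,u=np.mgrid[:384,:512]
    p=np.stack([(u-k["cx"])/k["fx"]*d,(v-k["cy"])/k["fy"]*d,d],-1)
    return p@R.from_quat(k["orientation"]).as_matrix().T+k["origin"]
def rect(pts):
    (c,(w,h),a)=cv2.minAreaRect(pts[:,:2].astype(np.float32))
    if w<h: w,h,a=h,w,a+90
    return np.round([*c,w,h,(a+90)%180-90],1)
E
python3 - <<'E'
from h import *
im,d=r.camera("top");P=cloud("top",d)
for l in("case_a","stack_base"):
    for o in r.silhouettes("top",l):
        m=o["pixels"]&(d>0);p=P[m];z=p[:,2]
        zt=np.median(z);q=p[abs(z-zt)<4]
        print(l,round(o["confidence"],2),"medz",round(zt,1),"pctl",np.percentile(z,[2,50,90,98]).round(1),"rect",rect(q), "tongue",rect(p[z>zt+2.5]) if (z>zt+2.5).sum()>20 else None)
        if l=="case_a": print("   z>40 rect",rect(p[z>37]), "z>46.5",rect(p[z>46.5]))
Q=cloud("side",(ds:=r.camera("side")[1]))
for n,A,D in(("top",P,d),("side",Q,ds)):
    a=A[D>0];a=a[(a[:,2]>60)&(a[:,0]<700)&(a[:,1]>-300)]
    for y in range(-250,500,50):
        b=a[(a[:,1]>=y)&(a[:,1]<y+50)]
        if len(b)>5: print(n,y,"xmin %.0f zmax %.0f n %d"%(np.percentile(b[:,0],1),b[:,2].max(),len(b)))
E
```

```text
case_a 0.92 medz 48.3 pctl [17.1 48.3 51.1 52.4] rect [ 5.012e+02 -2.186e+02  1.183e+02  5.370e+01 -3.000e-01] tongue [ 501.9 -218.5  100.8   36.3   -1.5]
   z>40 rect [ 501.5 -218.3  119.9   54.2   -1. ] z>46.5 [ 500.6 -219.3  116.5   51.4   -2. ]
case_a 0.92 medz 48.3 pctl [17.9 48.3 51.1 52.3] rect [ 521.4 -579.9  118.5   52.9   85.5] tongue [ 521.7 -580.1  102.7   36.5   86. ]
   z>40 rect [ 521.5 -580.7  120.6   53.7   85.3] z>46.5 [ 519.1 -580.1  112.5   51.2   82.2]
case_a 0.77 medz 47.4 pctl [ 1.4 47.4 50.9 52.2] rect [ 508.9 -105.6  119.2   54.    -2.9] tongue [ 508.9 -106.4  104.5   38.8   -2.8]
   z>40 rect [ 508.1 -105.5  121.2   55.2   -3.2] z>46.5 [ 508.8 -106.   118.    51.8   -2.9]
case_a 0.69 medz 48.4 pctl [37.6 48.4 50.9 52.3] rect [ 529.7 -328.3  119.4   53.4   -4.7] tongue [ 530.5 -328.2  101.7   37.    -5.8]
   z>40 rect [ 528.9 -328.   121.4   54.1   -5.1] z>46.5 [ 529.1 -328.3  116.9   52.8   -4.8]
stack_base 0.73 medz 9.6 pctl [ 5.4  9.6 14.1 15.8] rect [ 558.1 -434.8  149.9   82.     6.4] tongue [ 557.6 -435.4  134.4   77.5    7.2]
top -150 xmin 595 zmax 319 n 4150
top -100 xmin 589 zmax 320 n 3258
top -50 xmin 583 zmax 321 n 3353
top 0 xmin 494 zmax 317 n 1250
top 50 xmin 492 zmax 224 n 1182
top 100 xmin 568 zmax 126 n 79
side -150 xmin 595 zmax 317 n 5251
side -100 xmin 588 zmax 318 n 912
side -50 xmin 583 zmax 318 n 838
side 0 xmin 494 zmax 311 n 830
side 50 xmin 492 zmax 289 n 751
side 100 xmin 559 zmax 278 n 411
side 150 xmin 565 zmax 265 n 84
side 200 xmin 494 zmax 254 n 1789
side 250 xmin 494 zmax 239 n 42
side 350 xmin 494 zmax 207 n 81
side 400 xmin 484 zmax 187 n 34
side 450 xmin 482 zmax 102 n 58
```

```bash
python3 -m crank '[{"x":1,"y":-3.4,"roll":0.2},{"x":2,"y":-6.8,"roll":0.8},{"x":3,"y":-10,"roll":1.5},{"x":3.9,"y":-13.6,"roll":2.27},{"x":3.9,"y":-13.6,"roll":2.27},{"x":3.9,"y":-13.6,"roll":2.27},{"x":3.9,"y":-13.6,"roll":2.27},{"x":3.9,"y":-13.6,"roll":2.27},{"x":3.9,"y":-13.6,"roll":2.27},{"x":3.9,"y":-13.6,"roll":2.27},{"x":3.9,"y":-13.6,"roll":2.27},{"x":3.9,"y":-13.6,"roll":2.27},{"x":3.9,"y":-13.6,"roll":2.27},{"x":3.9,"y":-13.6,"roll":2.27},{"x":3.9,"y":-13.6,"roll":2.27},{"x":3.9,"y":-13.6,"roll":2.27},{"x":3.9,"y":-13.6,"roll":2.27}]'
```

```text
invalid input
```

```bash
python3 -m crank '[{"claw":0,"x":1,"y":-3.4,"z":0,"roll":0.5},{"claw":0,"x":2,"y":-6.8,"z":0,"roll":1},{"claw":0,"x":3,"y":-10,"z":0,"roll":1.5},{"claw":0,"x":3.9,"y":-13.6,"z":0,"roll":2.27},{"claw":0,"x":3.9,"y":-13.6,"z":0,"roll":2.27},{"claw":0,"x":3.9,"y":-13.6,"z":0,"roll":2.27},{"claw":0,"x":3.9,"y":-13.6,"z":0,"roll":2.27},{"claw":0,"x":3.9,"y":-13.6,"z":0,"roll":2.27},{"claw":0,"x":3.9,"y":-13.6,"z":0,"roll":2.27},{"claw":0,"x":3.9,"y":-13.6,"z":0,"roll":2.27},{"claw":0,"x":3.9,"y":-13.6,"z":0,"roll":2.27},{"claw":0,"x":3.9,"y":-13.6,"z":0,"roll":2.27},{"claw":0,"x":3.9,"y":-13.6,"z":0,"roll":2.27},{"claw":0,"x":3.9,"y":-13.6,"z":0,"roll":2.27},{"claw":0,"x":3.9,"y":-13.6,"z":0,"roll":2.27}]'
```

```text
time: 2.05
position: [340.4, -2.7, 405.2]
eef_rot: [0.046, 0.999, -0.001, 0.001]
force: [0.6, 1.2, 0.1]
grip_width: 1.002
finger_force: 0.0
```

```bash
python3 -m crank '[{"claw":0,"x":1.5,"y":-2.7,"z":0,"roll":0},{"claw":0,"x":3,"y":-5.3,"z":0,"roll":0},{"claw":0,"x":4.74,"y":-8.13,"z":0,"roll":0},{"claw":0,"x":4.74,"y":-8.13,"z":0,"roll":0},{"claw":0,"x":4.74,"y":-8.13,"z":0,"roll":0},{"claw":0,"x":4.74,"y":-8.13,"z":0,"roll":0},{"claw":0,"x":4.74,"y":-8.13,"z":0,"roll":0},{"claw":0,"x":4.74,"y":-8.13,"z":0,"roll":0},{"claw":0,"x":4.74,"y":-8.13,"z":0,"roll":0},{"claw":0,"x":4.74,"y":-8.13,"z":-2.5,"roll":0},{"claw":0,"x":4.74,"y":-8.13,"z":-2.5,"roll":0},{"claw":0,"x":4.74,"y":-8.13,"z":-2.5,"roll":0},{"claw":0,"x":4.74,"y":-8.13,"z":-2.5,"roll":0}]'
python3 - <<'E'
from h import *
k=r.calibration("wrist");s=r.observe();im,d=r.camera("wrist");cv2.imwrite("pics/w0.png",im[:,:,::-1])
P=cloud("wrist",d,k);print(s["position"],k)
for l in("case_a","stack_base"):
  for o in r.silhouettes("wrist",l):
    m=o["pixels"]&(d>0);p=P[m];z=p[:,2];print(l,o["confidence"],rect(p[z>(37 if l=="case_a" else 4)]),np.percentile(z,[2,50,98]))
im,d=r.camera("top");P=cloud("top",d)
for o in r.silhouettes("top","stack_base"):
    m=o["pixels"];g=im.astype(int).sum(2);dark=m&(g<np.median(g[m])*.7)
    dark=cv2.morphologyEx(dark.astype(np.uint8),cv2.MORPH_OPEN,np.ones((3,3)))>0
    print(m.sum(),dark.sum(),rect(P[m&(d>0)]),rect(P[dark&(d>0)]),np.median(P[dark&(d>0)][:,2]))
E
```

```text
time: 3.13
position: [527.6, -322.3, 299.2]
eef_rot: [0.043, 0.999, 0.004, -0.005]
force: [-1.5, 0.3, -0.1]
grip_width: 0.997
finger_force: 0.0
[ 527.55756645 -322.32810287  299.19072051] {'fx': 289.1704236179945, 'fy': 289.1704236179945, 'cx': 249.6140524261877, 'cy': 185.44119942835704, 'origin': array([ 444.7475488 , -314.00259849,  269.29109024]), 'orientation': array([0.72814681, 0.66708969, 0.10900297, 0.11363068])}
case_a 0.97 [ 524.9 -523.5   54.8   17.1  -15.1] [ 2.24027741 29.8269459  47.3527136 ]
case_a 0.7 [ 499.7 -217.5  121.6   54.5   -1.1] [ 5.64460351 48.05965589 50.40793991]
case_a 0.68 [ 510.1 -126.9  124.    36.2   10.9] [ 2.81061178 39.72052457 50.05986118]
case_a 0.64 [ 528.  -327.4  122.    54.2   -5. ] [26.56448912 48.57767955 50.46023562]
stack_base 0.95 [ 556.7 -434.   149.3   82.8    6.6] [ 6.1787418   8.60359858 14.11623276]
2567 994 [ 558.7 -435.5  150.6   82.     7.2] [ 556.9 -433.6  104.6   40.3    6. ] 13.432402160033064
```

View pics/w0.png

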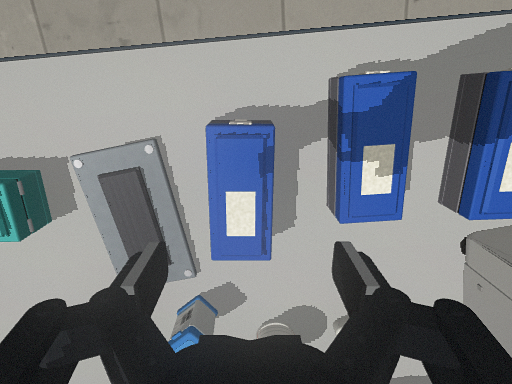

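The wrist view shows case C at (240,190) squarely between the fingers. The base is to its left at (140,210), and the cartridge at (195,320) is clear. The base-to-case offset agrees in both cameras: (+28.8, -106.7) mm and +11.6°.

```bash
python3 -m crank '[{"claw":0,"x":0,"y":0,"z":-1,"roll":0},{"claw":0,"x":0,"y":0,"z":-2,"roll":0},{"claw":0,"x":0,"y":0,"z":-2.5,"roll":0},{"claw":0,"x":0,"y":0,"z":-2.5,"roll":0},{"claw":0,"x":0,"y":0,"z":-2.5,"roll":0},{"claw":0,"x":0,"y":0,"z":-2.5,"roll":0}]'
```

```text
time: 3.88
position: [529.7, -324.8, 207.4]
eef_rot: [0.043, 0.999, -0.001, 0.002]
force: [0.2, -0.5, 0.2]
grip_width: 0.998
finger_force: 0.0
```

```bash
python3 -m crank '[{"claw":0,"x":0,"y":-0.07,"z":-0.4,"roll":0},{"claw":0,"x":0,"y":-0.07,"z":-0.58,"roll":0},{"claw":0,"x":0,"y":-0.07,"z":-0.58,"roll":0},{"claw":1,"x":0,"y":-0.07,"z":-0.58,"roll":0},{"claw":1,"x":0,"y":-0.07,"z":-0.58,"roll":0},{"claw":1,"x":0,"y":-0.07,"z":-0.58,"roll":0},{"claw":1,"x":0,"y":-0.07,"z":-0.58,"roll":0},{"claw":1,"x":0,"y":-0.07,"z":-0.58,"roll":0},{"claw":1,"x":0,"y":-0.07,"z":-0.58,"roll":0},{"claw":1,"x":0,"y":-0.07,"z":-0.58,"roll":0},{"claw":1,"x":0,"y":-0.07,"z":-0.58,"roll":0}]' 60
```

```text
time: 4.8
position: [529.0, -327.4, 183.0]
eef_rot: [0.043, 0.999, -0.001, 0.001]
force: [-0.5, -1.4, 5.2]
grip_width: 0.623
finger_force: 65.8
```

```bash
python3 -m crank '[{"claw":1,"x":0,"y":0,"z":0.3,"roll":0},{"claw":1,"x":0,"y":0,"z":0.7,"roll":0},{"claw":1,"x":0,"y":0,"z":0.7,"roll":0},{"claw":1,"x":0,"y":0,"z":0.7,"roll":0},{"claw":1,"x":0,"y":0,"z":0.7,"roll":0},{"claw":1,"x":0,"y":0,"z":0.7,"roll":0}]'
```

```text
time: 5.3
position: [527.9, -326.3, 207.9]
eef_rot: [0.043, 0.999, 0.001, -0.001]
force: [0.8, -0.4, -8.1]
grip_width: 0.623
finger_force: 65.9
```

Force on the tool is -8 N, so this case is full. I'll carry it over the base.

```bash
python3 -m crank '[{"claw":1,"x":0,"y":-0.5,"z":0.4,"roll":0.5},{"claw":1,"x":0.36,"y":-1.3,"z":0.4,"roll":1},{"claw":1,"x":0.72,"y":-2.2,"z":0.4,"roll":1.6},{"claw":1,"x":0.72,"y":-2.67,"z":0.4,"roll":1.93},{"claw":1,"x":0.72,"y":-2.67,"z":0.4,"roll":1.93},{"claw":1,"x":0.72,"y":-2.67,"z":0.4,"roll":1.93},{"claw":1,"x":0.72,"y":-2.67,"z":0.4,"roll":1.93},{"claw":1,"x":0.72,"y":-2.67,"z":0.4,"roll":1.93},{"claw":1,"x":0.72,"y":-2.67,"z":0.4,"roll":1.93},{"claw":1,"x":0.72,"y":-2.67,"z":0.4,"roll":1.93}]'
cat > look.py <<'E'
from h import *
import sys
# held/placed case seen from wrist camera and base
k=r.calibration("wrist");s=r.observe();im,d=r.camera("wrist");cv2.imwrite(f"pics/{sys.argv[1]}.png",im[:,:,::-1])
P=cloud("wrist",d,k);print(s["time"],s["position"].round(1),s["force"].round(1),R.from_quat(s["eef_rot"]).as_euler("ZYX",degrees=True).round(2))
for l in("case_a","stack_base"):
  for o in r.silhouettes("wrist",l):
    m=o["pixels"]&(d>0);p=P[m];z=p[:,2];zt=np.percentile(z,60)
    print(l,round(o["confidence"],2),"topface",rect(p[abs(z-zt)<6]),"all",rect(p),np.percentile(z,[2,50,98]).round(1))
E
python3 look.py w1
```

```text
time: 6.13
position: [557.4, -432.7, 225.5]
eef_rot: [-0.058, 0.998, 0.0, -0.0]
force: [0.1, 0.3, -7.4]
grip_width: 0.621
finger_force: 66.8
6.1333 [ 557.4 -432.7  225.5] [ 0.1  0.3 -7.4] [-1.7331e+02 -2.0000e-02  1.7996e+02]
case_a 0.93 topface [ 523.2 -545.4   53.9   51.6   -4.3] all [ 534.3 -562.6   87.5   79.8   85. ] [ 2.6 44.4 50.2]
case_a 0.85 topface [ 543.9 -433.1   94.7   53.6    6.7] all [ 542.6 -433.    97.5   96.8    6.5] [59.4 91.  92.7]
case_a 0.64 topface [ 545.7 -245.    27.6    3.9   -2.6] all [ 545.7 -245.    27.6    3.9   -2.6] [ 0.5  5.2 13.6]
stack_base 0.73 topface [ 496.  -441.    81.9   27.5  -83. ] all [ 494.4 -442.    83.7   27.3  -80.5] [5.9 8.1 9.8]
```

View pics/w1.png

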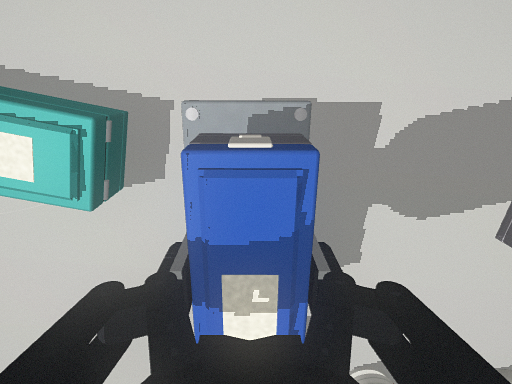

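The held case covers the base; its front edge is at (250,150) and the plate's front strip at (247,115). It is well aligned, about 2 mm too far in +y. I'll correct that and lower.

```bash
python3 -m crank '[{"claw":1,"x":0.01,"y":-0.05,"z":-0.2,"roll":0},{"claw":1,"x":0.01,"y":-0.05,"z":-0.4,"roll":0},{"claw":1,"x":0.01,"y":-0.05,"z":-0.6,"roll":0},{"claw":1,"x":0.01,"y":-0.05,"z":-0.67,"roll":0},{"claw":1,"x":0.01,"y":-0.05,"z":-0.67,"roll":0},{"claw":1,"x":0.01,"y":-0.05,"z":-0.67,"roll":0},{"claw":1,"x":0.01,"y":-0.05,"z":-0.67,"roll":0}]'
python3 look.py w2
```

```text
time: 6.87
position: [557.9, -435.8, 198.8]
eef_rot: [-0.058, 0.998, -0.0, 0.0]
force: [0.1, 0.0, -6.8]
grip_width: 0.625
finger_force: 66.8
6.8667 [ 557.9 -435.8  198.8] [ 0.1  0.  -6.8] [-1.7335e+02  2.0000e-02 -1.7998e+02]
case_a 0.82 topface [ 544.4 -436.3   94.4   53.7    6.5] all [ 572.1 -433.3  155.6   83.5    6.6] [27.9 64.3 66. ]
case_a 0.62 topface [ 524.  -536.2   55.1   34.4   -5.8] all [ 537.6 -549.8   83.9   62.5   -3.9] [ 2.4 43.7 50. ]
stack_base 0.67 topface [ 554.4 -434.2  144.2   82.1    6.6] all [ 554.2 -433.4  144.5   83.7    6.7] [6.2 8.1 9.8]
```

```bash
python3 -m crank '[{"claw":1,"x":-0.01,"y":0.02,"z":0,"roll":0},{"claw":1,"x":-0.01,"y":0.02,"z":-0.05,"roll":0},{"claw":1,"x":-0.01,"y":0.02,"z":-0.1,"roll":0},{"claw":1,"x":-0.01,"y":0.02,"z":-0.1,"roll":0},{"claw":1,"x":-0.01,"y":0.02,"z":-0.1,"roll":0}]'; python3 -m crank '[{"claw":1,"x":0,"y":0,"z":-0.03,"roll":0},{"claw":1,"x":0,"y":0,"z":-0.06,"roll":0},{"claw":1,"x":0,"y":0,"z":-0.08,"roll":0},{"claw":1,"x":0,"y":0,"z":-0.08,"roll":0},{"claw":1,"x":0,"y":0,"z":-0.08,"roll":0}]'
```

```text
time: 7.43
position: [557.3, -434.7, 194.4]
eef_rot: [-0.058, 0.998, 0.0, -0.0]
force: [-0.3, -0.8, -7.9]
grip_width: 0.622
finger_force: 66.8
time: 7.85
position: [557.3, -434.9, 191.4]
eef_rot: [-0.058, 0.998, 0.0, -0.0]
force: [0.5, -0.6, -7.8]
grip_width: 0.621
finger_force: 66.9
```

```bash
python3 -m crank '[{"claw":1,"x":0,"y":0,"z":-0.02,"roll":0},{"claw":1,"x":0,"y":0,"z":-0.04,"roll":0},{"claw":1,"x":0,"y":0,"z":-0.04,"roll":0},{"claw":1,"x":0,"y":0,"z":-0.04,"roll":0}]'
```

```text
time: 8.18
position: [557.4, -434.8, 191.1]
eef_rot: [-0.058, 0.998, -0.0, 0.0]
force: [-2.8, 1.0, 1.6]
grip_width: 0.625
finger_force: 67.7
```

```bash
python3 -m crank '[{"claw":0,"x":0,"y":0,"z":0,"roll":0},{"claw":0,"x":0,"y":0,"z":0,"roll":0},{"claw":0,"x":0,"y":0,"z":0,"roll":0},{"claw":0,"x":0,"y":0,"z":0,"roll":0},{"claw":0,"x":0,"y":0,"z":0.5,"roll":0},{"claw":0,"x":0,"y":0,"z":1.3,"roll":0},{"claw":0,"x":0,"y":0,"z":2.2,"roll":0},{"claw":0,"x":-0.5,"y":0.9,"z":2.5,"roll":-0.5},{"claw":0,"x":-1,"y":2,"z":2.5,"roll":-1.27},{"claw":0,"x":-1.41,"y":3,"z":2.5,"roll":-1.27},{"claw":0,"x":-1.41,"y":4,"z":2.5,"roll":-1.27},{"claw":0,"x":-1.41,"y":5,"z":2.5,"roll":-1.27},{"claw":0,"x":-1.41,"y":5.41,"z":2.5,"roll":-1.27},{"claw":0,"x":-1.41,"y":5.41,"z":2.5,"roll":-1.27},{"claw":0,"x":-1.41,"y":5.41,"z":2.5,"roll":-1.27},{"claw":0,"x":-1.41,"y":5.41,"z":2.5,"roll":-1.27},{"claw":0,"x":-1.41,"y":5.41,"z":2.5,"roll":-1.27}]'
cat > top.py <<'E'
from h import *
im,d=r.camera("top");P=cloud("top",d)
for l in("case_a","stack_base"):
  for o in r.silhouettes("top",l):
    m=o["pixels"]&(d>0);p=P[m];z=p[:,2];zt=np.percentile(z,60)
    print("top",l,round(o["confidence"],2),"topface",rect(p[abs(z-zt)<6]),"all",rect(p),np.percentile(z,[2,50,98]).round(1))
E
python3 look.py w3; python3 top.py
```

```text
time: 9.6
position: [501.4, -219.7, 290.1]
eef_rot: [0.009, 1.0, -0.0, 0.0]
force: [-0.8, -0.5, -0.3]
grip_width: 1.001
finger_force: 0.0
9.6 [ 501.4 -219.7  290.1] [-0.8 -0.5 -0.3] [ 1.7898e+02  6.0000e-02 -1.7994e+02]
case_a 0.66 topface [ 500.2 -217.3  119.5   53.7   -0.9] all [ 513.6 -217.   151.9   65.8   -1. ] [27.1 48.6 50.4]
case_a 0.64 topface [ 507.7 -104.7  119.5   54.2   -3. ] all [ 505.9 -111.4  123.6  120.7   -9.8] [ 5.1 47.8 50.4]
case_a 0.55 topface [ 560.2 -413.2  126.9   38.8  -13.6] all [ 552.5 -369.1  163.1  122.2  -86.6] [10.1 42.2 58. ]
stack_base 0.74 topface [ 554.7 -416.3  149.7   49.1    6.8] all [ 543.3 -350.2  172.   157.8  -77.9] [1.4 8.  9.7]
top case_a 0.84 topface [ 521.5 -580.1  119.9   53.1   85.6] all [ 521.5 -580.8  124.    53.7   85.4] [18.8 48.3 52.2]
top case_a 0.61 topface [ 546.6 -107.3   54.6   44.3   87.3] all [ 545.4 -140.   147.9   46.2   86.6] [ 6.2 46.6 52.3]
top case_a 0.59 topface [ 557.8 -434.5  119.8   53.8    6.5] all [ 556.7 -434.5  129.8   55.     6.8] [15.2 56.3 60.4]
top case_a 0.56 topface [ 5.020e+02 -2.188e+02  1.199e+02  5.410e+01  4.000e-01] all [ 502.3 -218.3  120.7   54.4   -0.8] [22.6 47.6 52.2]
top stack_base 0.55 topface [ 558.3 -435.5  151.    85.3    7.5] all [ 558.8 -435.1  153.6   86.5    6.4] [-0.2  8.5 52.9]
```

The first case is seated: its top is exactly 8 mm higher than on the bench. Next is the middle case.

```bash
python3 -m crank '[{"claw":0,"x":0,"y":0.03,"z":-0.8,"roll":0},{"claw":0,"x":0,"y":0.03,"z":-1.6,"roll":0},{"claw":0,"x":0,"y":0.03,"z":-2.2,"roll":0},{"claw":0,"x":0,"y":0.03,"z":-2.5,"roll":0},{"claw":0,"x":0,"y":0.03,"z":-2.65,"roll":0},{"claw":0,"x":0,"y":0.03,"z":-2.65,"roll":0},{"claw":0,"x":0,"y":0.03,"z":-2.65,"roll":0}]'
```

```text
time: 10.48
position: [501.3, -217.6, 184.2]
eef_rot: [0.009, 1.0, -0.0, 0.0]
force: [-1.1, -0.7, 0.7]
grip_width: 1.001
finger_force: 0.0
```

```bash
python3 -m crank '[{"claw":1,"x":0,"y":0,"z":0,"roll":0},{"claw":1,"x":0,"y":0,"z":0,"roll":0},{"claw":1,"x":0,"y":0,"z":0,"roll":0},{"claw":1,"x":0,"y":0,"z":0,"roll":0},{"claw":1,"x":0,"y":0,"z":0,"roll":0},{"claw":1,"x":0,"y":0,"z":0,"roll":0},{"claw":1,"x":0,"y":0,"z":0,"roll":0}]' 60
python3 -m crank '[{"claw":1,"x":0,"y":0,"z":0.3,"roll":0},{"claw":1,"x":0,"y":0,"z":0.5,"roll":0},{"claw":1,"x":0,"y":0,"z":0.5,"roll":0},{"claw":1,"x":0,"y":0,"z":0.5,"roll":0},{"claw":1,"x":0,"y":0,"z":0.5,"roll":0},{"claw":1,"x":0,"y":0,"z":0.5,"roll":0}]'
```

```text
time: 11.07
position: [501.4, -217.7, 185.3]
eef_rot: [0.008, 1.0, -0.001, 0.001]
force: [-0.7, -0.4, 5.9]
grip_width: 0.622
finger_force: 65.4
time: 11.57
position: [500.5, -217.0, 203.1]
eef_rot: [0.008, 1.0, 0.001, -0.001]
force: [-0.3, 0.8, -7.4]
grip_width: 0.619
finger_force: 66.3
```

```bash
python3 -m crank '[{"claw":1,"x":0,"y":0,"z":0.6,"roll":0},{"claw":1,"x":0,"y":-0.3,"z":1.2,"roll":0.2},{"claw":1,"x":0.3,"y":-1,"z":1.55,"roll":0.6},{"claw":1,"x":0.6,"y":-1.9,"z":1.55,"roll":1},{"claw":1,"x":0.9,"y":-2.8,"z":1.55,"roll":1.27},{"claw":1,"x":1.2,"y":-3.7,"z":1.55,"roll":1.27},{"claw":1,"x":1.41,"y":-4.6,"z":1.55,"roll":1.27},{"claw":1,"x":1.41,"y":-5.2,"z":1.55,"roll":1.27},{"claw":1,"x":1.41,"y":-5.43,"z":1.55,"roll":1.27},{"claw":1,"x":1.41,"y":-5.43,"z":1.55,"roll":1.27},{"claw":1,"x":1.41,"y":-5.43,"z":1.55,"roll":1.27},{"claw":1,"x":1.41,"y":-5.43,"z":1.55,"roll":1.27},{"claw":1,"x":1.41,"y":-5.43,"z":1.55,"roll":1.27},{"claw":1,"x":1.41,"y":-5.43,"z":1.55,"roll":1.27},{"claw":1,"x":1.41,"y":-5.43,"z":1.55,"roll":1.27}]'; python3 look.py w4
```

```text
time: 12.82
position: [557.5, -433.3, 266.2]
eef_rot: [-0.059, 0.998, 0.0, 0.0]
force: [-0.0, 0.2, -7.1]
grip_width: 0.622
finger_force: 67.8
12.8167 [ 557.5 -433.3  266.2] [-0.   0.2 -7.1] [-173.29    0.    179.99]
case_a 0.97 topface [ 522.  -561.8   84.2   53.8   85.4] all [ 530.4 -576.8  116.2   74.    85.6] [ 4.5 47.6 50.4]
case_a 0.93 topface [ 544.7 -433.8   97.1   53.3    6.6] all [ 544.9 -448.2   99.7   83.4    6. ] [102.5 129.4 131.1]
case_a 0.64 topface [ 498.1 -440.3   52.6    5.4  -84.2] all [ 498.  -437.4   58.2    7.1  -86.3] [13.8 49.9 53. ]
stack_base 0.87 topface [ 495.1 -441.1   82.5   26.   -82.2] all [ 495.1 -440.9   82.9   26.   -82.2] [6.  8.2 9.8]
```

View pics/w4.png

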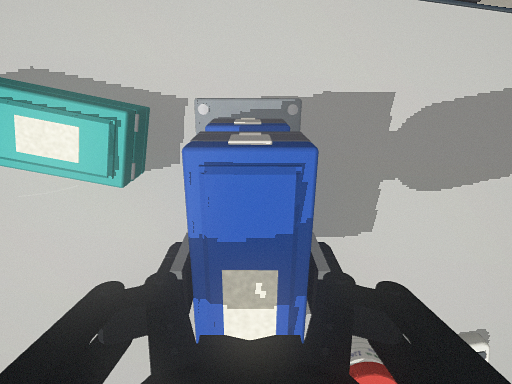

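The held case at (250,150) sits directly above the placed one, whose front shows at (247,125), and it is aligned to about 1 mm. I'll lower it.

```bash
python3 -m crank '[{"claw":1,"x":0,"y":-0.01,"z":-0.2,"roll":0},{"claw":1,"x":0,"y":-0.01,"z":-0.4,"roll":0},{"claw":1,"x":0,"y":-0.01,"z":-0.52,"roll":0},{"claw":1,"x":0,"y":-0.01,"z":-0.52,"roll":0},{"claw":1,"x":0,"y":-0.01,"z":-0.52,"roll":0},{"claw":1,"x":0,"y":-0.01,"z":-0.52,"roll":0},{"claw":1,"x":0,"y":-0.01,"z":-0.52,"roll":0}]'; python3 look.py w5
```

```text
time: 13.55
position: [557.5, -435.1, 245.4]
eef_rot: [-0.058, 0.998, -0.0, 0.0]
force: [0.5, -0.3, -7.5]
grip_width: 0.619
finger_force: 67.8
13.55 [ 557.5 -435.1  245.4] [ 0.5 -0.3 -7.5] [-1.7336e+02  3.0000e-02 -1.7997e+02]
case_a 0.81 topface [ 496.7 -440.7   52.1    2.6  -84. ] all [ 497.6 -443.7   58.2    5.6  -79.4] [ 8.1 40.4 52.4]
case_a 0.61 topface [ 545.6 -435.5   98.8   53.5    6.6] all [ 597.5 -429.6  208.8  104.3    6.6] [ 78.2 108.6 110.3]
stack_base 0.97 topface [ 494.6 -441.3   82.1   24.6  -82.9] all [ 494.3 -440.7   83.4   24.9  -82.9] [5.9 8.1 9.8]
```

```bash
python3 -m crank '[{"claw":1,"x":0,"y":0,"z":-0.05,"roll":0},{"claw":1,"x":0,"y":0,"z":-0.1,"roll":0},{"claw":1,"x":0,"y":0,"z":-0.1,"roll":0},{"claw":1,"x":0,"y":0,"z":-0.1,"roll":0}]';python3 -m crank '[{"claw":1,"x":0,"y":0,"z":-0.03,"roll":0},{"claw":1,"x":0,"y":0,"z":-0.06,"roll":0},{"claw":1,"x":0,"y":0,"z":-0.06,"roll":0},{"claw":1,"x":0,"y":0,"z":-0.06,"roll":0}]'
```

```text
time: 14.03
position: [557.2, -434.8, 240.8]
eef_rot: [-0.058, 0.998, 0.0, -0.0]
force: [0.7, 0.8, -7.3]
grip_width: 0.619
finger_force: 67.8
time: 14.37
position: [557.3, -434.9, 238.6]
eef_rot: [-0.058, 0.998, 0.0, -0.0]
force: [0.5, -0.4, -7.5]
grip_width: 0.62
finger_force: 67.8
```

```bash
python3 -m crank '[{"claw":1,"x":0,"y":0,"z":-0.02,"roll":0},{"claw":1,"x":0,"y":0,"z":-0.03,"roll":0},{"claw":1,"x":0,"y":0,"z":-0.03,"roll":0},{"claw":1,"x":0,"y":0,"z":-0.03,"roll":0}]';python3 -m crank '[{"claw":1,"x":0,"y":0,"z":-0.02,"roll":0},{"claw":1,"x":0,"y":0,"z":-0.02,"roll":0},{"claw":1,"x":0,"y":0,"z":-0.02,"roll":0}]'
```

```text
time: 14.7
position: [557.4, -434.9, 237.6]
eef_rot: [-0.058, 0.998, 0.0, 0.0]
force: [-0.9, -1.2, -7.8]
grip_width: 0.62
finger_force: 68.1
time: 14.95
position: [557.3, -434.9, 237.4]
eef_rot: [-0.058, 0.998, -0.0, 0.0]
force: [-1.3, 0.6, -3.0]
grip_width: 0.621
finger_force: 68.2
```

```bash
python3 -m crank '[{"claw":1,"x":0,"y":0,"z":-0.01,"roll":0},{"claw":0,"x":0,"y":0,"z":-0.01,"roll":0},{"claw":0,"x":0,"y":0,"z":-0.01,"roll":0},{"claw":0,"x":0,"y":0,"z":-0.01,"roll":0},{"claw":0,"x":0,"y":0,"z":-0.01,"roll":0},{"claw":0,"x":0,"y":0,"z":0.5,"roll":0},{"claw":0,"x":0,"y":0,"z":1.3,"roll":0},{"claw":0,"x":0,"y":0.3,"z":2,"roll":0},{"claw":0,"x":-0.5,"y":1.2,"z":2,"roll":-0.5},{"claw":0,"x":-1,"y":2.1,"z":2,"roll":-1.2},{"claw":0,"x":-1.21,"y":3.1,"z":2,"roll":-1.6},{"claw":0,"x":-1.21,"y":4.1,"z":2,"roll":-1.6},{"claw":0,"x":-1.21,"y":5.1,"z":2,"roll":-1.6},{"claw":0,"x":-1.21,"y":6.1,"z":2,"roll":-1.6},{"claw":0,"x":-1.21,"y":7.1,"z":1.5,"roll":-1.6},{"claw":0,"x":-1.21,"y":8,"z":1.2,"roll":-1.6},{"claw":0,"x":-1.21,"y":8.22,"z":1.2,"roll":-1.6},{"claw":0,"x":-1.21,"y":8.22,"z":1.2,"roll":-1.6},{"claw":0,"x":-1.21,"y":8.22,"z":1.2,"roll":-1.6},{"claw":0,"x":-1.21,"y":8.22,"z":1.2,"roll":-1.6}]'; python3 look.py w6; python3 top.py
```

```text
time: 16.62
position: [509.8, -107.4, 285.6]
eef_rot: [0.026, 1.0, -0.001, 0.001]
force: [0.5, -0.3, -0.7]
grip_width: 1.001
finger_force: 0.0
16.6167 [ 509.8 -107.4  285.6] [ 0.5 -0.3 -0.7] [ 1.7702e+02  1.4000e-01 -1.7992e+02]
case_a 0.69 topface [ 707.9 -288.5   32.9    9.4   31.2] all [ 614.6 -237.6  249.7   29.2  -29.6] [11.6 26.8 45.2]
stack_base 0.43 topface [ 707.9 -288.5   32.9    9.4   31.2] all [ 623.1 -238.9  265.3   29.7  -31.2] [10.1 26.5 45.4]
top case_a 0.82 topface [ 557.  -434.4  119.2   53.2    6.4] all [ 556.  -434.6  134.    53.8    6.7] [ 83.  100.6 104.1]
top case_a 0.81 topface [ 509.  -105.4  119.5   54.2   -3.2] all [ 508.  -125.9  122.9   95.3   -3.2] [ 7.1 47.  52.4]
top case_a 0.71 topface [ 521.7 -579.8  118.7   53.    84.6] all [ 522.  -579.2  120.4   54.4   85.3] [27.  48.4 52.1]
top stack_base 0.87 topface [ 558.  -434.7  149.6   81.7    6.5] all [ 558.  -434.7  149.6   81.7    6.5] [ 5.2  8.5 11.9]
```

View pics/w6.png

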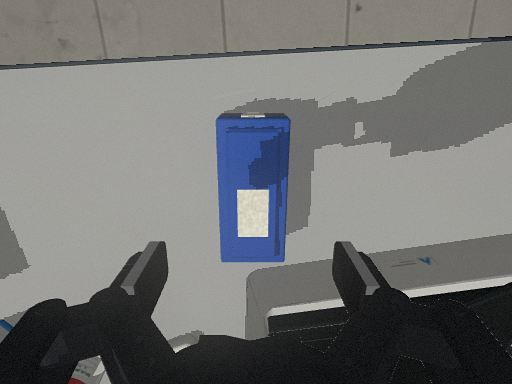

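The last case is at (253,190), centred between the fingers. The oven edge at (260,290) is behind it with clearance. The two-case column is nested, with its top at 100.6 mm.

```bash
python3 -m crank '[{"claw":0,"x":-0.01,"y":0.02,"z":-0.8,"roll":0},{"claw":0,"x":-0.01,"y":0.02,"z":-1.6,"roll":0},{"claw":0,"x":-0.01,"y":0.02,"z":-2.2,"roll":0},{"claw":0,"x":-0.01,"y":0.02,"z":-2.4,"roll":0},{"claw":0,"x":-0.01,"y":0.02,"z":-2.52,"roll":0},{"claw":0,"x":-0.01,"y":0.02,"z":-2.52,"roll":0},{"claw":0,"x":-0.01,"y":0.02,"z":-2.52,"roll":0}]'; python3 -m crank '[{"claw":1,"x":0,"y":0,"z":0,"roll":0},{"claw":1,"x":0,"y":0,"z":0,"roll":0},{"claw":1,"x":0,"y":0,"z":0,"roll":0},{"claw":1,"x":0,"y":0,"z":0,"roll":0},{"claw":1,"x":0,"y":0,"z":0,"roll":0},{"claw":1,"x":0,"y":0,"z":0,"roll":0},{"claw":1,"x":0,"y":0,"z":0,"roll":0}]' 40
python3 -m crank '[{"claw":1,"x":0,"y":0,"z":0.3,"roll":0},{"claw":1,"x":0,"y":0,"z":0.6,"roll":0},{"claw":1,"x":0,"y":0,"z":1,"roll":0},{"claw":1,"x":0,"y":0,"z":1,"roll":0},{"claw":1,"x":0,"y":0,"z":1,"roll":0},{"claw":1,"x":0,"y":0,"z":1,"roll":0}]'
```

```text
time: 17.5
position: [509.3, -105.6, 184.8]
eef_rot: [0.026, 1.0, -0.0, 0.001]
force: [0.2, -0.8, 0.0]
grip_width: 1.003
finger_force: 0.0
time: 18.08
position: [509.0, -105.4, 185.2]
eef_rot: [0.026, 1.0, -0.0, 0.001]
force: [-0.4, -0.4, 7.2]
grip_width: 0.625
finger_force: 43.2
time: 18.58
position: [508.2, -105.1, 223.4]
eef_rot: [0.026, 1.0, 0.0, -0.0]
force: [0.1, -0.4, -2.0]
grip_width: 0.629
finger_force: 42.5
```

Only about 1.5 N of load, so this is the empty case. It goes on top.

```bash
python3 -m crank '[{"claw":1,"x":0,"y":-0.2,"z":0.8,"roll":0.2},{"claw":1,"x":0,"y":-0.7,"z":1.5,"roll":0.5},{"claw":1,"x":0.2,"y":-1.4,"z":2.17,"roll":0.8},{"claw":1,"x":0.4,"y":-2.3,"z":2.17,"roll":1.2},{"claw":1,"x":0.7,"y":-3.2,"z":2.17,"roll":1.6},{"claw":1,"x":0.9,"y":-4.1,"z":2.17,"roll":1.6},{"claw":1,"x":1.1,"y":-5,"z":2.17,"roll":1.6},{"claw":1,"x":1.22,"y":-5.9,"z":2.17,"roll":1.6},{"claw":1,"x":1.22,"y":-6.8,"z":2.17,"roll":1.6},{"claw":1,"x":1.22,"y":-7.5,"z":2.17,"roll":1.6},{"claw":1,"x":1.22,"y":-8,"z":2.17,"roll":1.6},{"claw":1,"x":1.22,"y":-8.23,"z":2.17,"roll":1.6},{"claw":1,"x":1.22,"y":-8.23,"z":2.17,"roll":1.6},{"claw":1,"x":1.22,"y":-8.23,"z":2.17,"roll":1.6},{"claw":1,"x":1.22,"y":-8.23,"z":2.17,"roll":1.6},{"claw":1,"x":1.22,"y":-8.23,"z":2.17,"roll":1.6},{"claw":1,"x":1.22,"y":-8.23,"z":2.17,"roll":1.6},{"claw":1,"x":1.22,"y":-8.23,"z":2.17,"roll":1.6}]'; python3 look.py w7
```

```text
time: 20.08
position: [557.6, -433.3, 311.1]
eef_rot: [-0.059, 0.998, 0.0, 0.0]
force: [0.7, -0.5, -1.3]
grip_width: 0.626
finger_force: 43.1
20.0833 [ 557.6 -433.3  311.1] [ 0.7 -0.5 -1.3] [-1.7328e+02  1.0000e-02  1.8000e+02]
case_a 0.96 topface [ 498.  -440.8   53.5    5.9  -83.4] all [ 498.4 -434.6   65.4   10.   -89. ] [53.5 94.7 97.2]
case_a 0.79 topface [ 520.5 -579.6  119.9   53.8   85.5] all [ 528.1 -582.2  127.1   69.4   85.5] [ 7.7 48.2 50.4]
case_a 0.76 topface [ 495.3 -433.7   35.6    3.1  -83.6] all [ 494.9 -433.8   37.9    3.8  -83.6] [ 7.3 34.5 77.8]
case_a 0.76 topface [ 544.2 -433.9   96.2   53.5    6.6] all [ 608.4 -426.5  231.   135.8    6.4] [147.2 174.6 176.2]
stack_base 0.76 topface [ 495.  -441.3   82.    25.8  -82.6] all [ 494.7 -441.4   85.6   26.4  -82.6] [ 0.8  8.2 18.7]
```

```bash
python3 -m crank '[{"claw":1,"x":0,"y":-0.01,"z":-0.2,"roll":0},{"claw":1,"x":0,"y":-0.01,"z":-0.4,"roll":0},{"claw":1,"x":0,"y":-0.01,"z":-0.54,"roll":0},{"claw":1,"x":0,"y":-0.01,"z":-0.54,"roll":0},{"claw":1,"x":0,"y":-0.01,"z":-0.54,"roll":0},{"claw":1,"x":0,"y":-0.01,"z":-0.54,"roll":0},{"claw":1,"x":0,"y":-0.01,"z":-0.54,"roll":0}]'; python3 look.py w8
```

```text
time: 20.82
position: [557.5, -435.0, 289.4]
eef_rot: [-0.058, 0.998, -0.0, 0.0]
force: [0.4, 0.0, -1.0]
grip_width: 0.624
finger_force: 43.1
20.8167 [ 557.5 -435.   289.4] [ 0.4  0.  -1. ] [-1.7336e+02  2.0000e-02 -1.7998e+02]
case_a 0.87 topface [ 496.2 -441.3   52.5    3.1  -83.2] all [ 496.5 -442.1   54.9    4.4  -81.7] [11.3 34.6 47.9]
case_a 0.72 topface [ 521.1 -571.5  103.9   53.8   85.4] all [ 529.6 -578.6  119.8   72.1   85.4] [ 6.4 48.1 50.4]
case_a 0.7 topface [ 544.8 -435.4   98.    53.5    6.7] all [ 542.6 -437.5  109.   106.4   56.1] [126.2 152.8 154.4]
case_a 0.59 topface [ 496.2 -440.8   51.6    2.9  -83.5] all [ 497.1 -434.5   64.7    7.8   88.7] [46.9 88.6 97.1]
stack_base 0.78 topface [ 494.  -441.1   81.5   21.7  -82.9] all [ 494.  -441.1   81.5   21.7  -82.9] [6.8 8.2 9.8]
```

View pics/w8.png

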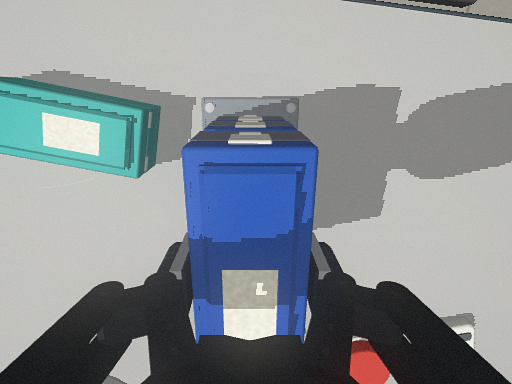

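The held case at (250,150) lines up with the two fronts below it at (250,122); the lateral error is about 0.2 mm. I'll lower it the last 8 mm.

```bash
python3 -m crank '[{"claw":1,"x":0,"y":0,"z":-0.05,"roll":0},{"claw":1,"x":0,"y":0,"z":-0.1,"roll":0},{"claw":1,"x":0,"y":0,"z":-0.1,"roll":0},{"claw":1,"x":0,"y":0,"z":-0.1,"roll":0}]';python3 -m crank '[{"claw":1,"x":0,"y":0,"z":-0.03,"roll":0},{"claw":1,"x":0,"y":0,"z":-0.06,"roll":0},{"claw":1,"x":0,"y":0,"z":-0.06,"roll":0},{"claw":1,"x":0,"y":0,"z":-0.06,"roll":0}]'
```

```text
time: 21.3
position: [557.3, -434.8, 284.8]
eef_rot: [-0.058, 0.998, 0.0, -0.0]
force: [-0.5, -0.8, -1.0]
grip_width: 0.627
finger_force: 43.1
time: 21.63
position: [557.4, -434.8, 282.6]
eef_rot: [-0.058, 0.998, 0.0, -0.0]
force: [-0.6, 0.3, -1.2]
grip_width: 0.624
finger_force: 43.1
```

```bash
python3 -m crank '[{"claw":1,"x":0,"y":0,"z":-0.02,"roll":0},{"claw":1,"x":0,"y":0,"z":-0.03,"roll":0},{"claw":1,"x":0,"y":0,"z":-0.03,"roll":0},{"claw":1,"x":0,"y":0,"z":-0.03,"roll":0}]'
```

```text
time: 21.97
position: [557.4, -434.9, 281.5]
eef_rot: [-0.058, 0.998, 0.0, -0.0]
force: [-0.3, -0.1, -1.5]
grip_width: 0.627
finger_force: 43.1
```

```bash
python3 -m crank '[{"claw":1,"x":0,"y":0,"z":-0.02,"roll":0},{"claw":1,"x":0,"y":0,"z":-0.02,"roll":0},{"claw":1,"x":0,"y":0,"z":-0.02,"roll":0}]'
```

```text
time: 22.22
position: [557.4, -434.9, 281.2]
eef_rot: [-0.058, 0.998, -0.0, 0.0]
force: [-0.2, -0.2, 1.9]
grip_width: 0.62
finger_force: 43.5
```

Contact came at the expected height. I'll release, retreat straight up and then toward +y, and check.

```bash
python3 -m crank '[{"claw":0,"x":0,"y":0,"z":0,"roll":0},{"claw":0,"x":0,"y":0,"z":0,"roll":0},{"claw":0,"x":0,"y":0,"z":0,"roll":0},{"claw":0,"x":0,"y":0,"z":0,"roll":0},{"claw":0,"x":0,"y":0,"z":0,"roll":0},{"claw":0,"x":0,"y":0,"z":0.4,"roll":0},{"claw":0,"x":0,"y":0,"z":1,"roll":0},{"claw":0,"x":0,"y":0,"z":1.8,"roll":0},{"claw":0,"x":0,"y":0,"z":2.3,"roll":0},{"claw":0,"x":-1,"y":0.8,"z":2.3,"roll":0},{"claw":0,"x":-2,"y":1.6,"z":2.3,"roll":0},{"claw":0,"x":-3,"y":2.4,"z":2.3,"roll":0},{"claw":0,"x":-4,"y":4,"z":2.3,"roll":0},{"claw":0,"x":-4,"y":5,"z":2.3,"roll":0},{"claw":0,"x":-4,"y":5,"z":2.3,"roll":0},{"claw":0,"x":-4,"y":5,"z":2.3,"roll":0}]'; python3 top.py
python3 - <<'E'
from h import *
cv2.imwrite("pics/t9.png",r.camera("top")[0][:,:,::-1]);cv2.imwrite("pics/s9.png",r.camera("side")[0][:,:,::-1])
E
```

```text
time: 23.55
position: [394.0, -230.0, 372.5]
eef_rot: [-0.058, 0.998, 0.002, -0.001]
force: [-0.8, 1.2, 0.3]
grip_width: 1.003
finger_force: 0.0
top case_a 0.96 topface [ 556.7 -434.5  119.7   53.4    6.6] all [ 561.  -433.7  130.7   53.8    7. ] [122.4 144.5 147.9]
top case_a 0.59 topface [ 521.7 -580.2  119.8   53.5   85.8] all [ 522.1 -579.7  122.1   54.    86.3] [29.1 48.3 52.3]
top case_a 0.52 topface [ 726.2 -199.8   68.9   66.1   18.9] all [ 727.5 -198.5   72.9   69.8   17.8] [ 2.3 16.5 20. ]
top case_a 0.43 topface [ 5.673e+02 -4.065e+02  5.290e+01  2.000e-01  6.700e+00] all [ 5.694e+02 -4.061e+02  5.860e+01  4.000e-01  6.700e+00] [55.3 74.9 95.5]
top stack_base 0.69 topface [ 559.  -404.7  152.6   52.8   -7.9] all [ 559.  -404.7  152.6   52.8   -7.9] [ 5.3  8.6 11.6]
```

View pics/s9.png

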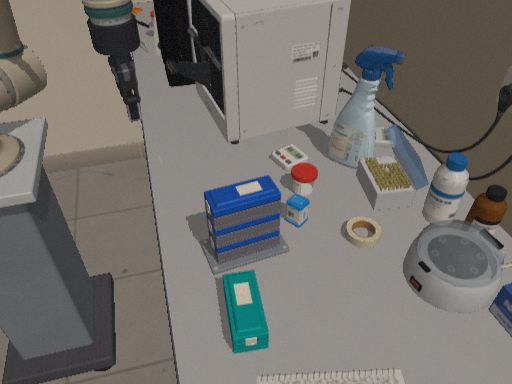

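The side view shows a square three-case column on the base at (243,222). The cartridge (297,210), cup (303,178) and timer (290,157) are where they were. The top face is at 144.5 mm, as expected for a full nest.

```bash
python3 -c "
from cell import r
print(r.job_done())"
```

```text
the job is handed in; nothing more can be done
None
```

The three cases are stacked and nested on the base, with the two full ones below and the empty one on top; the timer, cup and cartridge look unmoved, and I handed the job in at about 24 s.

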